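# Load a freshly lacquered circuit board into the test jig by its edges

## Task

The green circuit board has just been lacquered: take it by the bare outer edges of its long sides only, never touching its faces or components, and carry it level to the test jig. Set it between the teal guides on the raised yellow bed, then push board and bed down together, still holding the board by its edges, until the bed is fully down and the board lies level, and let go. Leave the blue board and everything else on the bench where it is.

Things in the scene. Friction and masses are not known exactly. Their poses are not given: they have to be found in the camera images.
- green_board: the board to move: GREEN circuit board 110 x 56 mm, long side along its x, z up from the component side, 0.1 kg. Bare pale rim 6 mm wide, 5 mm thick (1 to 6 mm above the origin). Origin: centre of the lower face, which starts level 40 mm above the table on a stand; the long sides overhang the stand's ribs by 11 mm, free beside and 30 mm below. Goes in the jig either way round
- green_coat: lacquered middle of the green board, 98 x 44 mm, inside the rim, both faces, fixed in the board (same origin and axes): 7 mm thick, 1 mm proud of the rim above and below, components up to 20.5 mm above the origin. The robot must not touch it
- blue_board: BLUE board of the same size and make, on the other stand: leave it alone; origin at the centre of its lower face
- jig: black and teal test jig, fixed: base 160 (along x) x 120 x 10 mm, origin under its centre. Six teal guides, tops 62 mm above the table, leave 4 mm play round a board: end walls with inner faces at x = +-59 mm, side posts (14 x 8 mm) at x = +-42 mm with inner faces at y = +-32 mm. Between the posts the long sides are open (70 mm), free down to the base
- bed (a joint): travel (m) of the yellow bed, a plate 96 x 36 x 8 mm over the jig's centre that slides straight down. 0: raised, top 50 mm above the table; 0.010: fully down on its stop, top 40 mm above the table. Starts at 0 to 0.003. Stiff, no spring: about 6 N pushes it down, the board's weight alone does not, it stays where left
- bed_top (a point): centre of the top face of the bed, moves with it; axes as the jig's (x along the long side, z up)
- screwdriver: red-handled screwdriver about 200 mm long, lying on the table; origin on its underside; leave it where it is.
- white_bottle: white plastic bottle, 42 mm across, 105 mm tall; origin under its centre; leave it where it is.
- amber_bottle: amber glass jar with black lid, 40 mm across, 75 mm tall; origin under its centre; leave it where it is.
- spudger: flat orange plastic prying stick 150 x 14 x 6 mm lying on the table; origin under its centre; leave it where it is.
- solder_spool: orange solder spool standing on its end, 60 mm across, 40 mm tall; origin under its centre; leave it where it is.
- pliers: pliers with green handles, about 145 mm long, 14 mm high, lying on the table; origin on the underside between handles and jaws; leave it where it is.
- multimeter: black hand-held multimeter 170 x 85 x 47 mm lying flat; origin under its centre; leave it where it is.
There are look-alikes about, which are no part of the job. Leave any orange or purple look-alike of the jig alone.

How it is judged (in metres and radians):
On the way:
1. the green board lies between the guides on the bed while the bed is still raised (pushed down less than 7 mm) (x of green_board in the frame of bed_top between -0.007 and 0.007 m and y of green_board in the frame of bed_top between -0.007 and 0.007 m and angle between the x axis of green_board and the x axis of bed_top, either way round below 0.15 rad and z of green_board in the frame of bed_top between -0.003 and 0.003 m and value of joint bed below 0.007 m), for 0.05 s.
At the end, for the whole second after the job is handed in: Green board released and still on the bed between the guides: centre within 7 mm of the bed's along and across, long sides parallel within 0.15 rad, underside within 2 mm of the bed's top, level within 0.05 rad, component side up; bed down by at least 8.5 of its 10 mm (x of green_board in the frame of bed_top between -0.007 and 0.007 m and y of green_board in the frame of bed_top between -0.007 and 0.007 m and angle between the x axis of green_board and the x axis of bed_top, either way round below 0.15 rad and z of green_board in the frame of bed_top between -0.002 and 0.002 m and angle between green_board's own z axis and vertical below 0.05 rad and value of joint bed above 0.0085 m and linear speed of green_board below 0.01 m/s); the robot touches nothing.
It fails at once if the robot touches the lacquered middle or the components of the green board (contact force between any of the fingers, the arm and green_coat above 0.5 N).
It fails at once if the green board is tilted more than 25 degrees (angle between green_board's own z axis and vertical above 0.436 rad).
It fails at once if the blue board is moved more than 10 mm (distance of blue_board from where it was at the start of the episode above 0.01 m).
It fails at once if another thing on the bench is moved more than 20 mm (distance of any of screwdriver, white_bottle, amber_bottle, spudger, solder_spool, pliers, multimeter from where it was at the start of the episode above 0.02 m).
It also fails if it takes over 42 s, if anything falls off the work surface, if the arm or the gripper's body presses on something with over 40 N, if the wrist force passes 120 N, or if a joint passes its speed limit or range.

## Robot

A 6-joint arm with a two-finger parallel gripper is mounted at the origin on the work surface. World frame = base frame: x ahead of the robot, y to its left, z up, the work surface at z = 0. Lengths are in mm, angles in rad, forces in N, time in s.
With the tool pointing down it reaches from about 425 to 950 mm from the base axis. Payload 3.5 kg.
Tool frame: the origin (TCP) lies midway between the tips of the shut fingers; the grasp point (between the pads) lies manip.grasp_offset behind it (manip.grasp_offset is the distance from the TCP to the grasp point, in mm); z points along the fingers, y is the line along which they close (so a half turn about z gives the same grasp; the last joint's range is limited). The gripper opens to 85 mm and grips with 20 to 120 N. Pads are 22 mm wide; open, the fingers measure 114 mm over their backs; the gripper's body (76 mm by 85 mm) begins 54 mm behind the grasp point. The pads swing forward as they close: fully open they stand 13 mm farther back than shut.
Start: joints at [1.022, 0.286, 1.577, -0, 1.279, -0.15], TCP at [262.074, 622.031, 195.725] pointing down, gripper open.
Joint ranges: [-2.77, 2.77], [-0.9, 2.22], [0.21, 2.48], [-1.53, 4.67], [0.24, 2.81], [-2.84, 2.84]. Speed limits (rad/s): [2.79, 2.79, 3.14, 3.14, 3.14, 3.14].

## Interface

Orientations are given as a unit quaternion [w, x, y, z].
In Python, from bench import status, eyes, ticket, manip gives the robot as it stands. The module is installed in compiled form; this text tells all that it offers.
- The arm moves only by the tool move_arm, never from a script. Its argument "increments" is text: rows parted by semicolons, each of 7 numbers parted by spaces: the shift along the world's x, y, z in units of 40 mm (1.0 is 40 mm), then the turn, a rotation vector about the world's x, y, z in units of 5 degrees (1.0 is 5 degrees), then the gripper's target within -1 to 1 (shut at 1, half-way at 0, fully open at -1). In form: x y z wx wy wz gripper; .... A call has 1 to 10 rows; each row is the pose to reach, as a shift and turn from the pose commanded when the call began; what a row does not reach only later rows make up. A row lasts 1/10 s, in which the tool goes at most 50 mm and 8.59 degrees, less where a joint would pass 70% of its speed; a pose out of reach is approached as far as the arm can. A call with a gripper value outside its range is refused whole. The fingers move at their own pace and stop on an object; "grip_force" is the grip in N (left out, the last holds). Time passes only in rows, so rows that repeat a pose let the fingers close. It gives the time, the measured TCP pose, the force, the opening and the grip force at its end, in the units of the state.
- status.sense(): the state, without advancing time (a new reading comes with each control period).
- eyes.capture(name): name is "side" or "top" or "wrist"; returns the picture (420x560x3 uint8, blue, green, red); there is no depth.
- eyes.camera_params(name): a dict with "fovy" (degrees; the focal length in pixels is half the picture's height over the tangent of half this angle, whatever the lens; pixels are square), "cx", "cy" (the principal point, pixels), "k1" (the pictures are not rectified: a ray, as slopes to the right and down, at radius r is drawn at 1 + k1 r^2 times it, then the intrinsics apply), "rvec" (rotation vector, rad) and "tvec" (3), from world to camera coordinates, as OpenCV has them; the wrist camera has in their place "mount" (4x4, takes a point from camera to tool coordinates, whose origin is the TCP and whose axes are the flange's). Camera axes: x right, y down, z forward; pixel columns grow to the right and rows downward; lengths in mm; the calibration is good to about 2 mm. A picture is of the moment at which its call begins: read the wrist's pose just before it. camera_params takes no time and is no camera call.
- ticket.close_job(): hands the job in; it is judged then, once.
The state is a dict: "t": time; "joint_positions": joint angles; "joint_velocities": joint speeds; "tau": joint torques, N m; "position": TCP position; "ee_rot": TCP orientation; "wrist_force": force on the tool from outside, world axes, zero at the start; "wrist_torque": the same for the moment, N m; "finger_gap": finger opening in mm; "finger_force": force on a finger pad.
Only numpy, scipy, OpenCV 4.12 (cv2) and the standard library are available. Lean on these libraries where they do the work, as an engineer would, in place of code of your own. Each camera call takes 0.05 s, during which the arm holds its last target. There are 200 camera calls.

## Working session

There is one attempt and no reset: what is moved stays moved. The work goes in short steps, Python scripts to look and compute and a tool call to move; the robot and the scene stay as the last step left them, time stands still between calls to the robot, and variables do not carry over. Pictures are saved under pics/ and viewed, at most 10 in all, crops included, and the job is handed in when it is done.

Besides the shell and the picture viewer there is one more tool, called after ">>>" as name(argument=value, ...) on one line, values as JSON. move_arm: Moves the arm, as the interface text tells. Its arguments: {"type":"object","properties":{"increments":{"type":"string"},"grip_force":{"type":"number"}},"required":["increments"]}

```bash
mkdir -p pics
python3 - <<'E'
from bench import status, eyes, manip
import cv2,numpy as np
s=status.sense();print({k:np.round(v,3).tolist() for k,v in s.items()},manip.grasp_offset)
for n in("top","side","wrist"):
    cv2.imwrite(f"pics/{n}0.png",eyes.capture(n));print(n,eyes.camera_params(n))
E
```

```text
{'t': 0.0, 'joint_positions': [1.022, 0.287, 1.578, 0.0, 1.279, -0.15], 'joint_velocities': [-0.001, -0.001, -0.001, 0.0, -0.001, -0.001], 'tau': [0.002, -40.597, -29.264, -0.0, 0.006, 0.0], 'position': [261.672, 621.409, 194.331], 'ee_rot': [-0.0, 0.198, 0.98, -0.001], 'wrist_force': [-0.527, -0.095, 0.092], 'wrist_torque': [0.021, -0.035, -0.055], 'finger_force': 0.0, 'finger_gap': 84.911} 18.700000000000003
top {'fovy': 56.453932677108284, 'cx': 276.0165201936321, 'cy': 209.37949840075163, 'k1': -0.02330653399591422, 'rvec': array([ 2.09888557, -2.15313608,  0.16662582]), 'tvec': array([-150.38132909,  506.00281064, 1018.24833843])}
side {'fovy': 50.615168881809915, 'cx': 273.19079887288746, 'cy': 205.39276066773712, 'k1': -0.08718390590020307, 'rvec': array([ 2.13348324, -0.94268247,  0.39993722]), 'tvec': array([-464.10619504,  221.22878561, 1060.56843293])}
wrist {'fovy': 71.76535201175702, 'cx': 281.9025836560568, 'cy': 209.9061940361049, 'k1': -0.0594990381279539, 'mount': array([[-4.47323378e-04, -9.64577543e-01, -2.63799096e-01,
         6.67915291e+01],
       [ 9.99999151e-01, -1.08704850e-04, -1.29821803e-03,
        -2.70066645e-01],
       [ 1.22355571e-03, -2.63799453e-01,  9.64576773e-01,
        -1.77974041e+02],
       [ 0.00000000e+00,  0.00000000e+00,  0.00000000e+00,
         1.00000000e+00]])}
```

View pics/top0.png

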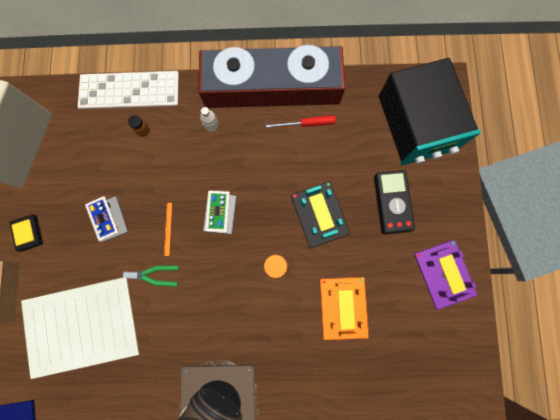

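The top view shows the green board at about (217,211), the black/teal jig at (320,212) and the blue board at (103,218). I'll enlarge the region and work out the projection.

```bash
cat > h.py <<'E'
import numpy as np,cv2
from scipy.spatial.transform import Rotation as R
from bench import status,eyes,manip
def cam(n,s=None):
    p=eyes.camera_params(n);f=210/np.tan(np.radians(p["fovy"]/2))
    K=np.array([[f,0,p["cx"]],[0,f,p["cy"]],[0,0,1]]);D=np.array([p["k1"],0,0,0,0.])
    if "mount" in p:
        q=s["ee_rot"];T=np.eye(4);T[:3,:3]=R.from_quat([q[1],q[2],q[3],q[0]]).as_matrix();T[:3,3]=s["position"]
        W=np.linalg.inv(T@p["mount"]);return K,D,W[:3,:3],W[:3,3]
    return K,D,cv2.Rodrigues(p["rvec"])[0],np.array(p["tvec"],float)
def unproj(c,uv,z):
    K,D,Rm,t=c;n=cv2.undistortPoints(np.array(uv,float).reshape(-1,1,2),K,D)[:,0]
    d=np.c_[n,np.ones(len(n))]@Rm;o=-Rm.T@t
    return o+d*((z-o[2])/d[:,2])[:,None]
def proj(c,P):
    K,D,Rm,t=c;return cv2.projectPoints(np.array(P,float).reshape(-1,1,3),cv2.Rodrigues(Rm)[0],t,K,D)[0][:,0]
E
python3 - <<'E'
from h import *
c=cam("top")
print(np.round(unproj(c,[[217,211]],45)),np.round(unproj(c,[[320,212],[275,266],[397,202],[208,120],[168,228],[103,218]],40)),proj(c,[[0,0,0],[262,622,195]]))
im=cv2.imread("pics/top0.png")
a=cv2.resize(im[180:250,190:360],None,fx=4.7,fy=4.7,interpolation=3)
cv2.imwrite("pics/crop1.png",a[:, :800])
E
```

```text
[[501.  -3.  45.]] [[ 492. -282.   40.]
 [ 350. -157.   40.]
 [ 514. -492.   40.]
 [ 765.   24.   40.]
 [ 459.  131.   40.]
 [ 491.  311.   40.]] [[218.60262884 402.56565105]
 [-65.31920969 310.42513515]]
```

View pics/crop1.png

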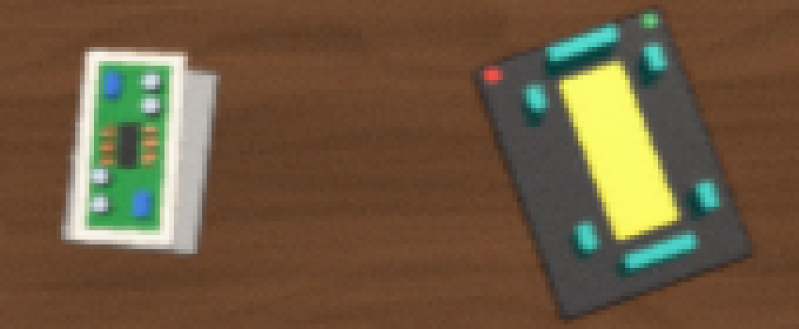

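View pics/side0.png

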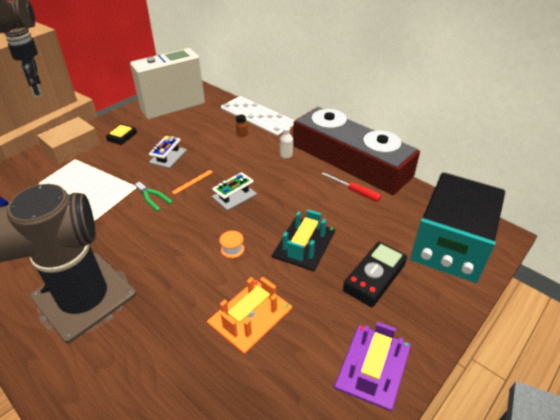

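The crop shows the green rim corners at (86,52), (187,52), (173,244) and (65,240), and the bed corners at (557,82), (623,62), (680,217) and (617,240). The side view shows the same layout, with nothing tall between the green board and the jig.

```bash
cat > rect.py <<'E'
from h import *
def rect(P):  # corners in order, first edge short
    P=P[:,:2];l=(P[2]+P[3]-P[0]-P[1])/2;w=(P[1]+P[2]-P[0]-P[3])/2
    print("ctr",P.mean(0).round(1),"len",np.linalg.norm(l).round(1),"wid",np.linalg.norm(w).round(1),"ang of long",np.degrees(np.arctan2(l[1],l[0])).round(1)%180, "short",(np.degrees(np.arctan2(w[1],w[0])).round(1)-90)%180)
E
python3 - <<'E'
from rect import *
c=cam("top");o=np.array([190,180])
f=lambda p:(np.array(p)+.5)/4.7-.5+o
rect(unproj(c,f([(86,52),(187,52),(173,244),(65,240)]),46))
rect(unproj(c,f([(557,82),(623,62),(680,217),(617,240)]),49))
s=status.sense();q=s["ee_rot"];print(R.from_quat([q[1],q[2],q[3],q[0]]).as_matrix().round(3))
E
```

```text
ctr [502.  -3.] len 111.1 wid 60.4 ang of long 174.9 short 177.4
ctr [ 491.9 -284.8] len 96.1 wid 39.1 ang of long 17.80000000000001 short 17.0
[[-0.922  0.388 -0.001]
 [ 0.388  0.922 -0.002]
 [ 0.    -0.002 -1.   ]]
```

>>> move_arm(increments="1.2 -3 0 0 0 1 -1;2.4 -6 0 0 0 2 -1;3.6 -9 0 0 0 3 -1;4.8 -12 0 0 0 3.7 -1;6 -15.6 0 0 0 3.7 -1;6 -15.6 0 0 0 3.7 -1;6 -15.6 0 0 0 3.7 -1;6 -15.6 0 0 0 3.7 -1;6 -15.6 0 0 0 3.7 -1;6 -15.6 0 0 0 3.7 -1")

```text
t: 1.15
position: [442.5, 153.8, 195.7]
ee_rot: [0.0, 0.038, 0.999, 0.0]
wrist_force: [0.7, 0.9, -0.5]
finger_gap: 85.2
finger_force: 0.0
```

>>> move_arm(increments="1.8 -4.5 0 0 0 0 -1;1.8 -4.5 0 0 0 0 -1;1.8 -4.5 0 0 0 0 -1;1.8 -4.5 0 0 0 0 -1")

```text
t: 1.55
position: [514.7, -26.7, 195.6]
ee_rot: [0.0, 0.038, 0.999, -0.0]
wrist_force: [0.3, 0.5, -0.7]
finger_gap: 85.5
finger_force: 0.0
```

Run:
```python
from h import *
s=status.sense();im=eyes.capture("wrist");np.save("s1.npy",np.r_[s["position"],s["ee_rot"]])
cv2.imwrite("pics/w1.png",cv2.resize(im,None,fx=1.4,fy=1.4,interpolation=3));print(s["position"])
```

```text
[514.74644248 -26.67192587 195.60890387]
```

View pics/w1.png

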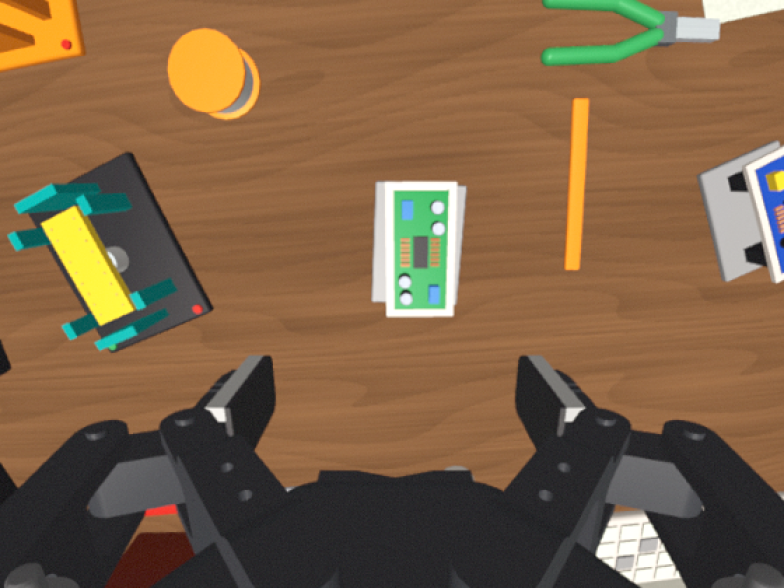

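The wrist view shows the green rim corners at (386,181), (458,182), (454,317) and (386,315), and the bed top at (41,221), (80,206), (134,308) and (98,325).

Run:
```python
from rect import *
v=np.load("s1.npy");c=cam("wrist",dict(position=v[:3],ee_rot=v[3:]))
f=lambda p:(np.array(p)+.5)/1.4-.5
rect(unproj(c,f([(386,181),(458,182),(454,317),(386,315)]),46))
rect(unproj(c,f([(41,221),(80,206),(134,308),(98,325)]),49))
```

```text
ctr [503.1  -5.1] len 110.4 wid 57.0 ang of long 175.6 short 174.3
ctr [ 492.3 -285.3] len 94.9 wid 39.5 ang of long 16.0 short 15.700000000000003
```

Both cameras agree to within 2 mm, and the tool yaw already matches the board. Descending now.

>>> move_arm(increments="-0.3 0.54 0 0 0 0 -1;-0.3 0.54 -1 0 0 0 -1;-0.3 0.54 -2 0 0 0 -1;-0.3 0.54 -3 0 0 0 -1;-0.3 0.54 -3.7 0 0 0 -1;-0.3 0.54 -4.1 0 0 0 -1;-0.3 0.54 -4.32 0 0 0 -1;-0.3 0.54 -4.32 0 0 0 -1;-0.3 0.54 -4.32 0 0 0 -1")

```text
t: 2.5
position: [503.2, -2.7, 23.8]
ee_rot: [0.001, 0.038, 0.999, -0.0]
wrist_force: [0.2, 0.1, 0.8]
finger_gap: 85.4
finger_force: 0.0
```

Run:
```python
from h import *
s=status.sense();im=eyes.capture("wrist");cv2.imwrite("pics/w2.png",im);print(s["position"],s["wrist_force"])
```

```text
[503.17297784  -2.72572052  23.7688049 ] [0.23128718 0.12597598 0.83267425]
```

View pics/w2.png

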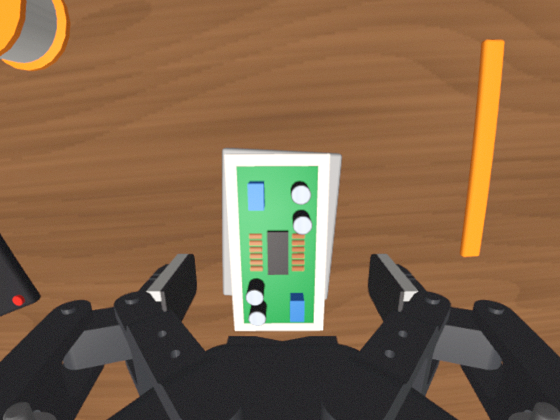

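The wrist view shows the board between the open pads, with rim corners at (225,153), (330,154), (324,331) and (234,331).

Run:
```python
from rect import *
s=status.sense();c=cam("wrist",s)
P=unproj(c,[(225,153),(330,154),(324,331),(234,331)],46);rect(P);print(P.round(1))
print(proj(c,s["position"]),proj(c,s["position"]+[0,0,30]))
```

```text
ctr [503.6  -5.3] len 111.3 wid 56.6 ang of long 175.9 short 175.4
[[445.7 -29.1  46. ]
 [450.5  26.5  46. ]
 [561.3  19.3  46. ]
 [557.  -38.   46. ]]
[[282.56645587 236.91873213]] [[282.58355924 256.16338044]]
```

>>> move_arm(increments="0 -0.06 0 0 0 0 -1;0 -0.06 0 0 0 0 -0.2;0 -0.06 0 0 0 0 1;0 -0.06 0 0 0 0 1;0 -0.06 0 0 0 0 1;0 -0.06 0 0 0 0 1;0 -0.06 0 0 0 0 1;0 -0.06 0 0 0 0 1", grip_force=50)

```text
t: 3.35
position: [502.4, -5.0, 22.8]
ee_rot: [-0.0, 0.038, 0.999, 0.0]
wrist_force: [-0.3, -0.6, 0.1]
finger_gap: -0.4
finger_force: 0.0
```

Run:
```python
from h import *
s=status.sense();print(s["finger_gap"],s["finger_force"],s["wrist_force"])
im=np.hstack([cv2.resize(eyes.capture("wrist"),(400,300)),cv2.resize(eyes.capture("side")[140:260,170:330],(400,300),interpolation=3)]);cv2.imwrite("pics/w3.png",im)
```

```text
-0.41209558863178536 0.0 [-0.29548707 -0.58609824  0.05382375]
```

View pics/w3.png

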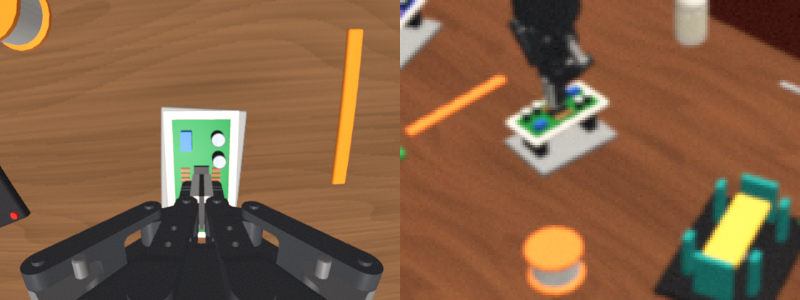

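Run:
```python
from h import *
s=status.sense();c=cam("side");x=s["position"]
for z in (0,20,40,60,80): print(z,proj(c,[x+[0,0,z]]))
b=np.array([503.6,-5.3]);a=np.radians(175.6);l=np.array([np.cos(a),np.sin(a)]);w=np.array([-l[1],l[0]])
P=[[*(b+i*55*l+j*28*w),46] for i,j in((1,1),(1,-1),(-1,-1),(-1,1))];print(proj(c,P))
im=eyes.capture("side");cv2.imwrite("pics/s4.png",cv2.resize(im[140:230,190:290],None,fx=6.6,fy=6.6,interpolation=3))
print(status.sense()["finger_gap"], s["joint_positions"])
```

```text
0 [[232.78480243 190.70140141]]
20 [[232.25569861 185.46114773]]
40 [[231.71681834 180.11427605]]
60 [[231.16793527 174.65792449]]
80 [[230.60881874 169.08914911]]
[[223.61669025 197.47555491]
 [211.7401382  188.43094293]
 [240.86805276 172.31029266]
 [252.97219193 180.59467252]]
-0.1913854186565219 [-2.12272711e-01  1.27911470e-01  2.11345713e+00  3.24933861e-05
  9.00352790e-01 -1.70715896e+00]
```

View pics/s4.png

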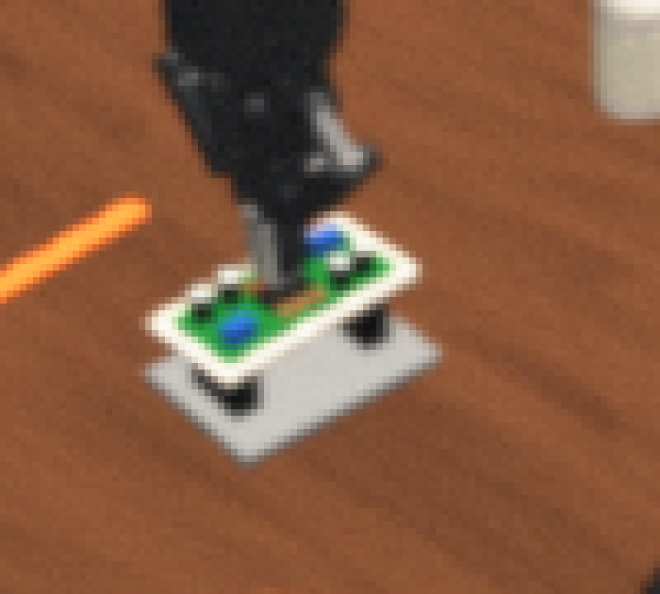

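Projecting into both cameras puts the fingertips about 25 mm higher than the reported TCP, so the fingers shut above the components, with no force measured. I'll go straight up, open, check, and then redo the descent lower.

>>> move_arm(increments="0 0 0.5 0 0 0 1;0 0 1.2 0 0 0 1;0 0 2 0 0 0 1;0 0 2 0 0 0 -1;0 0 2 0 0 0 -1;0 0 2 0 0 0 -1;0 0 2 0 0 0 -1;0 0 2 0 0 0 -1;0 0 2 0 0 0 -1;0 0 2 0 0 0 -1")

```text
t: 4.5
position: [502.2, -5.0, 102.5]
ee_rot: [-0.0, 0.038, 0.999, 0.0]
wrist_force: [-0.1, -0.1, 0.1]
finger_gap: 85.4
finger_force: 0.0
```

Run:
```python
from h import *
s=status.sense();print(s["finger_gap"],s["position"],s["wrist_force"])
w=eyes.capture("wrist");np.save("s5.npy",np.r_[s["position"],s["ee_rot"]])
sd=eyes.capture("side")[130:230,180:300]
im=np.hstack([w[:,40:520],cv2.resize(sd,(320,420) if 0 else (320,267),interpolation=3) if 0 else cv2.copyMakeBorder(cv2.resize(sd,(320,267),interpolation=3),0,153,0,0,0)]);cv2.imwrite("pics/w5.png",im)
```

```text
85.43012837214444 [502.23776879  -5.03756901 102.49894125] [-0.06537768 -0.07307492  0.13310095]
```

View pics/w5.png

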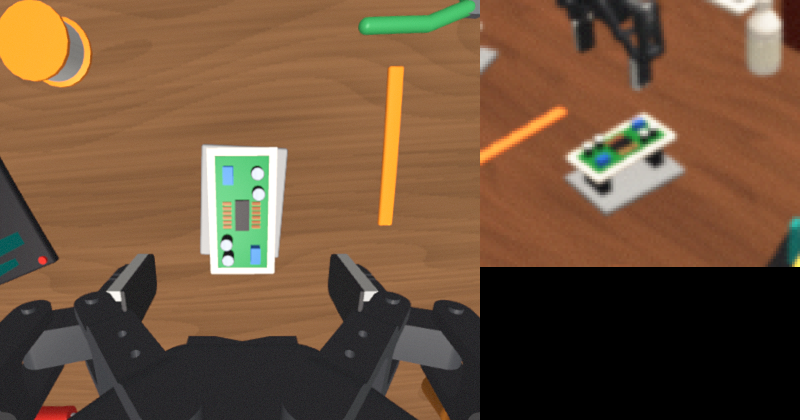

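The board hasn't moved. In the side view the open tips are at about (240,162) and (218.6,148.7). I'll compare those with the model.

Run:
```python
from rect import *
v=np.load("s5.npy");c=cam("wrist",dict(position=v[:3],ee_rot=v[3:]))
rect(unproj(c,[(248,147),(317,148),(314,273),(251,273)],46))
sc=cam("side")
for d in(13,25,38,50): print(d,proj(sc,[v[:3]+[0,-46,d],v[:3]+[0,46,d]]).round(1).tolist(), proj(c,[v[:3]+[-11,-42.5,d],v[:3]+[-11,42.5,d]]).round(0).tolist())
```

```text
ctr [502.9  -5.1] len 109.7 wid 55.5 ang of long 175.6 short 175.2
13 [[241.5, 172.1], [219.3, 159.2]] [[211.0, 232.0], [352.0, 222.0]]
25 [[241.3, 168.6], [218.9, 155.8]] [[206.0, 240.0], [357.0, 229.0]]
38 [[240.9, 164.8], [218.5, 152.1]] [[200.0, 248.0], [363.0, 237.0]]
50 [[240.7, 161.3], [218.0, 148.6]] [[193.0, 258.0], [370.0, 246.0]]
```

The open tips sit about 48–50 mm behind the reported TCP, so I'll go down to a reported z of about −9, which puts the real tips at about 28 mm when gripping. The bench base and the palm both stay clear.

>>> move_arm(increments="0.02 0 -1 0 0 0 -1;0.02 0 -1.8 0 0 0 -1;0.02 0 -2.3 0 0 0 -1;0.02 0 -2.6 0 0 0 -1;0.02 0 -2.79 0 0 0 -1;0.02 0 -2.79 0 0 0 -1;0.02 0 -2.79 0 0 0 -1")

```text
t: 5.3
position: [504.2, -5.3, -7.7]
ee_rot: [0.001, 0.038, 0.999, -0.0]
wrist_force: [-0.1, -0.2, 0.3]
finger_gap: 85.5
finger_force: 0.0
```

>>> move_arm(increments="0 0 0 0 0 0 -0.3;0 0 0 0 0 0 -0.3;0 0 0 0 0 0 -0.3;0 0 0 0 0 0 0.1;0 0 0 0 0 0 0.1;0 0 0 0 0 0 0.1;0 0 0 0 0 0 0.1;0 0 0 0 0 0 0.1", grip_force=50)

```text
t: 6.1
position: [504.1, -5.3, -7.3]
ee_rot: [0.001, 0.038, 0.999, -0.0]
wrist_force: [-1.7, 0.2, 5.4]
finger_gap: 54.9
finger_force: 51.9
```

Gripped at 54.9 mm with 52 N. Lifting now, then carrying to above the jig.

>>> move_arm(increments="0 0 0.15 0 0 0 0.1;0 0 0.4 0 0 0 0.1;0 0 0.8 0 0 0 0.1;0 0 1.2 0 0 0 0.1;0 0 1.6 0 0 0 0.1;0 0 2 0 0 0 0.1;0 0 2.2 0 0 0 0.1;0 0 2.2 0 0 0 0.1")

```text
t: 6.9
position: [504.3, -5.3, 80.9]
ee_rot: [0.002, 0.038, 0.999, -0.0]
wrist_force: [-0.8, -0.1, -2.1]
finger_gap: 54.3
finger_force: 53.1
```

>>> move_arm(increments="0 -0.5 0 0 0 0 0.1;0 -1.2 0 0 0 0.6 0.1;0 -2 0 0 0 1.2 0.1;0 -2.8 0 0 0 1.8 0.1;0 -3.6 0 0 0 2.4 0.1;-0.3 -4.4 0 0 0 3 0.1;-0.3 -5 0 0 0 3.5 0.1;-0.3 -5.6 0 0 0 4 0.1;-0.3 -6 0 0 0 4.2 0.1;-0.3 -6 0 0 0 4.2 0.1")

```text
t: 7.9
position: [490.7, -246.6, 78.4]
ee_rot: [-0.0, -0.144, 0.99, 0.0]
wrist_force: [-0.4, -0.1, -1.1]
finger_gap: 54.5
finger_force: 53.1
```

Run:
```python
from h import *
for i in range(4): eyes.capture("top")
s=status.sense();print(s["finger_gap"],s["finger_force"],s["position"],s["wrist_force"],s["joint_positions"])
w=eyes.capture("wrist");np.save("s6.npy",np.r_[s["position"],s["ee_rot"]])
cv2.imwrite("pics/w6.png",cv2.resize(w,None,fx=1.4,fy=1.4,interpolation=3))
```

```text
54.42843910859652 53.136951327323914 [ 490.82873919 -243.84144641   78.60776478] [-0.50705717  0.68278047 -1.59670384] [-6.46374541e-01  1.38223872e-01  1.97999138e+00  2.97151833e-04
  1.02505330e+00 -2.50833637e+00]
```

View pics/w6.png

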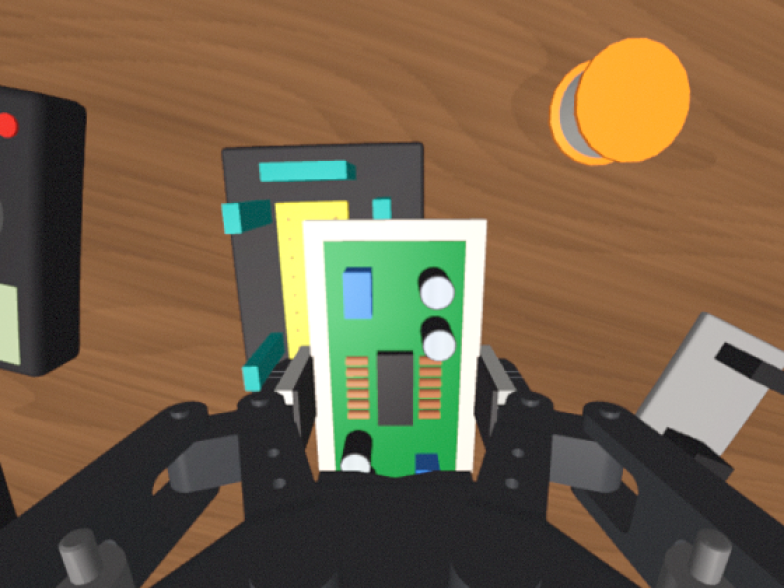

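The wrist view shows the wall top's inner edge at (260,181)–(348,178), the post tops at (222–241,204–233) and (244–260,366–390), the bed end at (276,203)–(348,202), the base corners at (222,150) and (424,143), and the held board's rim corners at (303,220) and (487,219).

Run:
```python
from rect import *
v=np.load("s6.npy");c=cam("wrist",dict(position=v[:3],ee_rot=v[3:]))
U=lambda p,z:unproj(c,(np.array(p)+.5)/1.4-.5,z)[:,:2]
base=U([(222,150),(424,143)],10);wall=U([(260,181),(348,178)],62)
p1=U([(222,204),(239,203),(241,231),(225,233)],62).mean(0);p2=U([(244,368),(260,365),(260,387),(246,390)],62).mean(0)
bed=U([(276,203),(348,202)],49.);bd=U([(303,220),(487,219)],132);bl=U([(303,220),(318,472),(487,219),(472,472)],132)
for n,e in(("base",base),("wall",wall),("bed",bed),("board",bd)):
    d=e[1]-e[0];print(n,e.round(1).tolist(),np.linalg.norm(d).round(1),(np.degrees(np.arctan2(d[1],d[0]))-90).round(1))
d=p2-p1;print("posts",p1,p2,np.linalg.norm(d),np.degrees(np.arctan2(d[1],d[0])))
print("sides",[np.degrees(np.arctan2(*(bl[i+1]-bl[i])[::-1])) for i in(0,2)])
q=v[3:];M=R.from_quat([q[1],q[2],q[3],q[0]]).as_matrix();print("tool y ang",np.degrees(np.arctan2(M[1,1],M[0,1])))
for a in(16,16.7,17.5):
    l=np.array([np.cos(np.radians(a)),np.sin(np.radians(a))]);w=np.array([-l[1],l[0]])
    print(a,"base",base.mean(0)+80*l,"wall",wall.mean(0)+59*l,"bed",bed.mean(0)+48*l,"posts",(p1+p2)/2+36*w,"board",bd.mean(0)+55*l)
```

```text
base [[436.6, -365.7], [400.0, -253.8]] 117.7 18.1
wall [[443.3, -324.0], [430.5, -284.8]] 41.2 18.1
bed [[452.6, -318.0], [442.0, -283.2]] 36.3 17.1
board [[445.0, -287.0], [428.7, -233.5]] 56.0 17.0
posts [ 463.79656994 -333.56435317] [ 543.3413202  -307.39546441] 83.73874869087501 18.21033847562031
sides [np.float64(16.51274296920248), np.float64(16.80429770146206)]
tool y ang 106.67367147688782
16 base [ 495.17349834 -287.71032325] wall [ 493.59046503 -288.16431987] bed [ 493.44411213 -287.37416197] posts [ 493.64600026 -285.87448773] board [ 489.73653761 -245.07254917]
16.7 base [ 494.89836225 -286.77247013] wall [ 493.38755217 -287.47265319] bed [ 493.27903048 -286.81145009] posts [ 493.22396635 -285.99829897] board [ 489.54738155 -244.42777515]
17.5 base [ 494.56991872 -285.70484775] wall [ 493.14532506 -286.68528169] bed [ 493.08196436 -286.17087667] posts [ 492.74353629 -286.14609856] board [ 489.32157663 -243.69378477]
```

>>> move_arm(increments="0.05 -0.5 0 0 0 0.2 0.1;0.09 -1.05 0 0 0 0.2 0.1;0.09 -1.05 0 0 0 0.2 0.1;0.09 -1.05 -0.5 0 0 0.2 0.1;0.09 -1.05 -1 0 0 0.2 0.1;0.09 -1.05 -1.3 0 0 0.2 0.1;0.09 -1.05 -1.3 0 0 0.2 0.1;0.09 -1.05 -1.3 0 0 0.2 0.1")

```text
t: 8.95
position: [495.0, -287.1, 27.5]
ee_rot: [0.0, -0.153, 0.988, 0.0]
wrist_force: [-0.3, -0.7, -1.0]
finger_gap: 54.2
finger_force: 53.2
```

Run:
```python
from h import *
for i in range(3): eyes.capture("top")
s=status.sense();print(s["finger_gap"],s["position"],s["wrist_force"],s["ee_rot"])
w=eyes.capture("wrist");np.save("s7.npy",np.r_[s["position"],s["ee_rot"]])
cv2.imwrite("pics/w7.png",cv2.resize(w,None,fx=1.4,fy=1.4,interpolation=3))
```

```text
54.60094562482178 [ 495.71139087 -287.69175726   28.64633424] [ 0.6042562   0.6575778  -1.01926774] [ 7.93483336e-04 -1.53454111e-01  9.88155049e-01 -8.97265963e-04]
```

View pics/w7.png

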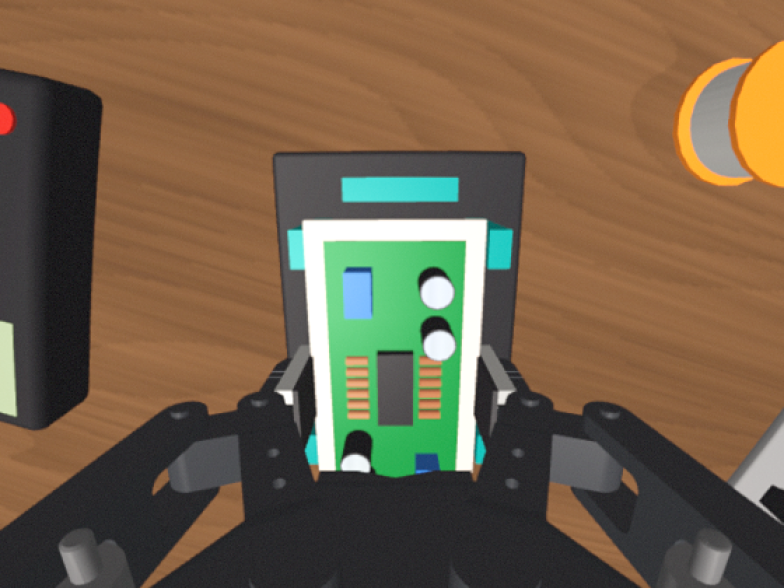

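The board hovers over the jig with matching yaw. The wall top's inner edge is at (342,201)–(459,201), the posts' outer edges are at columns 288 and 512 (rows 230–269), and the board corners are at (303,220) and (487,219).

Run:
```python
from rect import *
v=np.load("s7.npy");c=cam("wrist",dict(position=v[:3],ee_rot=v[3:]))
U=lambda p,z:unproj(c,(np.array(p)+.5)/1.4-.5,z)[:,:2]
wall=U([(342,201),(459,201)],62);base=U([(274,155),(525,153)],10);bd=U([(303,220),(487,219)],46+v[2]+7.4)
posts=U([(288,230),(512,229),(512,269),(288,269)],62)
for n,e in(("wall",wall),("base",base),("board",bd),("posts",posts[:2])):
    d=e[1]-e[0];print(n,np.linalg.norm(d).round(1),(np.degrees(np.arctan2(d[1],d[0]))-90).round(1))
a=np.radians(17.6);l=np.array([np.cos(a),np.sin(a)]);print("board",bd.mean(0)+55*l,"wall",wall.mean(0)+59*l,"base",base.mean(0)+80*l,"posts",posts.mean(0)+42*l)
print(U([(342,178),(459,178)],62)[0]-wall[0])
```

```text
wall 40.8 17.7
base 116.4 18.1
board 55.9 18.0
posts 79.6 17.9
board [ 494.29207686 -288.24542353] wall [ 493.11529898 -286.65603929] base [ 494.58333945 -286.2760348 ] posts [ 493.1432792  -286.78553146]
[-7.48014981 -2.12946311]
```

>>> move_arm(increments="-0.03 0.04 0 0 0 0 0.1;-0.03 0.04 -0.2 0 0 0 0.1;-0.03 0.04 -0.35 0 0 0 0.1;-0.03 0.04 -0.5 0 0 0 0.1;-0.03 0.04 -0.58 0 0 0 0.1;-0.03 0.04 -0.65 0 0 0 0.1;-0.03 0.04 -0.68 0 0 0 0.1;-0.03 0.04 -0.68 0 0 0 0.1")

```text
t: 9.95
position: [493.9, -285.7, 0.3]
ee_rot: [0.0, -0.153, 0.988, -0.0]
wrist_force: [-0.5, 0.4, 0.2]
finger_gap: 54.7
finger_force: 53.3
```

>>> move_arm(increments="0 0 -0.03 0 0 0 0.1;0 0 -0.06 0 0 0 0.1;0 0 -0.09 0 0 0 0.1;0 0 -0.12 0 0 0 0.1;0 0 -0.12 0 0 0 0.1")

```text
t: 10.45
position: [493.9, -285.7, -4.6]
ee_rot: [0.0, -0.153, 0.988, -0.0]
wrist_force: [-1.0, 0.8, 2.6]
finger_gap: 54.3
finger_force: 53.6
```

>>> move_arm(increments="0 0 -0.03 0 0 0 0.1;0 0 -0.06 0 0 0 0.1;0 0 -0.09 0 0 0 0.1;0 0 -0.09 0 0 0 0.1")

```text
t: 10.85
position: [493.9, -285.7, -7.4]
ee_rot: [-0.0, -0.153, 0.988, -0.0]
wrist_force: [-3.1, 2.2, 8.6]
finger_gap: 54.6
finger_force: 54.0
```

>>> move_arm(increments="0 0 -0.03 0 0 0 0.1;0 0 -0.06 0 0 0 0.1;0 0 -0.06 0 0 0 0.1")

```text
t: 11.15
position: [493.9, -285.7, -7.5]
ee_rot: [-0.001, -0.154, 0.988, 0.0]
wrist_force: [-9.6, 5.6, 21.8]
finger_gap: 54.4
finger_force: 55.1
```

The stop is reached: z is back at pick height, so the board underside is at 40 mm, and the force rises without movement. I'll relax the push, then release.

>>> move_arm(increments="0 0 0.04 0 0 0 0.1;0 0 0.05 0 0 0 0.1;0 0 0.05 0 0 0 0.1;0 0 0.05 0 0 0 -0.35;0 0 0.05 0 0 0 -0.35;0 0 0.05 0 0 0 -0.35;0 0 0.05 0 0 0 -1;0 0 0.05 0 0 0 -1;0 0 0.05 0 0 0 -1;0 0 0.05 0 0 0 -1")

```text
t: 12.15
position: [493.7, -285.5, -8.7]
ee_rot: [0.0, -0.153, 0.988, -0.0]
wrist_force: [0.3, 0.5, -0.6]
finger_gap: 85.7
finger_force: 0.0
```

>>> move_arm(increments="0 0 0.2 0 0 0 -1;0 0 0.6 0 0 0 -1;0 0 1.2 0 0 0 -1;0 0 2 0 0 0 -1;0 0 2.5 0 0 0 -1;0 0 2.5 0 0 0 -1")

```text
t: 12.75
position: [496.4, -287.7, 97.0]
ee_rot: [0.003, -0.153, 0.988, -0.004]
wrist_force: [0.4, -0.8, 1.1]
finger_gap: 85.5
finger_force: 0.0
```

Run:
```python
from h import *
s=status.sense();print(s["finger_gap"],s["position"],s["wrist_force"])
w=eyes.capture("wrist");np.save("s8.npy",np.r_[s["position"],s["ee_rot"]]);cv2.imwrite("pics/w8.png",w)
c=cam("wrist",s)
# white rim and teal tops by colour
h=cv2.cvtColor(w,cv2.COLOR_BGR2HSV)
for n,m in(("rim",cv2.inRange(h,(0,0,190),(60,50,255))),("teal",cv2.inRange(h,(80,120,170),(95,255,255)))):
    m[330:]=0
    k,_,st,ce=cv2.connectedComponentsWithStats(m)
    for i in range(1,k):
        if st[i,4]>60:
            p=cv2.boxPoints(cv2.minAreaRect(np.argwhere(_==i)[:,::-1].astype(np.float32)))
            P=unproj(c,p,46 if n=="rim" else 62);print(n,st[i],P[:,:2].mean(0).round(1),np.linalg.norm(np.diff(P[:3],axis=0),axis=1).round(1),P[:,:2].round(1).tolist())
```

```text
85.51848609399832 [ 496.39606599 -287.68189182   96.97894446] [ 0.43139284 -0.79059003  1.06649552]
rim [  19  124   48   54 1906] [ 504.7 -491.8] [42.4 41.8] [[510.6, -523.1], [477.0, -497.3], [498.0, -461.2], [533.1, -485.6]]
rim [ 249  143   74  130 2939] [ 493.  -286.5] [ 56.3 109.7] [[449.3, -330.1], [432.2, -276.5], [535.4, -239.5], [555.0, -300.0]]
rim [  15  189   63   66 3206] [ 566.8 -483.8] [51.4 66.5] [[594.6, -522.8], [544.2, -513.1], [539.5, -446.8], [588.8, -452.3]]
rim [ 485  232   75   90 3462] [486.8 -48.9] [75.2 64.3] [[515.9, -85.8], [441.4, -76.4], [454.7, -13.5], [535.0, -19.8]]
rim [147 291  14  10  86] [ 605.7 -376.7] [12.2  9.5] [[603.0, -383.3], [599.0, -371.8], [608.3, -370.1], [612.4, -381.8]]
rim [404 291  12  10  79] [ 533.8 -155.7] [10.1  9.4] [[531.1, -162.6], [528.1, -152.9], [536.6, -148.8], [539.6, -158.6]]
teal [257 127  57  12 680] [ 433.2 -306.1] [ 7.6 39.6] [[442.9, -324.0], [435.6, -326.2], [423.6, -288.4], [430.8, -285.9]]
teal [230 153  12  19 213] [ 464.1 -334.2] [ 8.  13.1] [[459.0, -339.7], [456.6, -332.1], [469.2, -328.6], [471.6, -336.3]]
teal [329 153  12  19 210] [ 442.1 -265.4] [ 8.  13.1] [[437.2, -271.4], [434.8, -263.9], [447.0, -259.3], [449.5, -267.0]]
teal [236 259  11  16 163] [ 543.7 -308. ] [ 8.  13.4] [[538.5, -313.6], [536.0, -305.9], [548.9, -302.4], [551.4, -310.1]]
teal [325 259  10  16 153] [ 521.7 -240.1] [ 7.2 13.3] [[516.6, -245.8], [514.4, -238.9], [526.9, -234.2], [529.1, -241.2]]
teal [262 286  48   9 429] [ 553.  -267.3] [38.7  7.5] [[555.4, -286.8], [543.4, -250.0], [550.5, -247.5], [562.6, -284.7]]
```

The board centre is within 0.5 mm of the guides' centre. Its apparent size of 109.7 × 56.3 mm at 46 mm height fits the bed being fully down. The gripper is clear, so I'm handing in.

```bash
python3 -c "
from bench import ticket
print(ticket.close_job())"
```

```text
the job is handed in; nothing more can be done
None
```

I set the green board in the jig, pushed it down with the bed to the stop, let go, and handed the job in; no verdict came back. My first grasp closed just above the components because the fingertips sit higher than the reported TCP, but no contact force was measured. The last picture puts the board within 0.5 mm of the guides' centre, at a height that fits the bed being fully down.

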